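# Ratchet the bench clamp shut on the alloy gear

### The job

Two ratchet clamps stand on the desk; tighten the one that has the grey alloy gear lying in it. Hand on the grip of its ratchet wrench, swing the wrench back and forth (clockwise seen from above drives the nut, the return stroke slips freely) until the sliding jaw is fully home against the gear. Leave the clamp with the black chimney cap as it is, keep the gear in its place, and let go of the wrench.

Things in the scene. Friction and masses are not known exactly. Their poses are not given: they have to be found in the camera images.
- wrench_grip (a point): Middle of the black grip (95 long, 20 wide, 18 mm tall, 62 mm above the desk) of the gear clamp's ratchet wrench. x points along the handle to the nut's upright axis, 140 mm off; z up. Swings level about it, 0.55 rad each way from the nut-to-gear line, to 75 mm tall pins; starts within 0.5. Clockwise from above drives (15 degrees idle, about 6 N), back slips; when tight it clicks over at 11 N.
- jaw (a joint): Travel in m of the steel sliding jaw (76 mm wide, top 40 mm above the desk) of the clamp with the gear: 0 at the start, open, about 24 mm short of the gear; about 0.024 when home against it. It moves away from the nut 10 mm per radian of the nut, 8 to 11 mm for a full swing of the wrench, and stays where it is left.
- gear: Pewter-grey alloy spur gear with 18 teeth, 50 mm across, 18 mm thick, lying flat and loose on a step 26 mm above the desk against the clamp's fixed far jaw, about 112 mm from the nut's axis on the side away from the robot. Origin in the centre of its underside, z up. It marks the clamp to tighten and must stay there.
- other_jaw (a joint): Travel in m of the same jaw on the other, equal clamp, the one holding the black chimney cap (cone-topped, 64 mm wide, 47 mm tall); nuts' tops are 90 mm above the desk. 0 at the start; to be left there.
Mind the look-alikes: they are no part of the job. Leave any purple or turquoise look-alike of the gear alone.

How it is judged (in metres and radians):
At the end, for the whole second after the job is handed in: The sliding jaw of the gear's clamp has travelled more than 21 mm of its 24 mm (home against the gear), and the gear lies flat within 12 mm of where it started (value of joint jaw above 0.021 m and distance of gear from where it was at the start of the episode below 0.012 m and angle between gear's own z axis and vertical below 0.2 rad); the robot touches nothing.
It fails at once if the jaw of the clamp with the chimney cap moved more than 4 mm (value of joint other_jaw above 0.004 m).
It fails at once if the gear clamp's jaw was driven by something other than its wrench (the gripper was over 100 mm from the wrench's grip while the jaw moved) (velocity of joint jaw above 0.005 m/s and distance between the grasp point and wrench_grip above 0.1 m).
It also fails if it takes over 48 s, if anything falls off the work surface, if the arm or the gripper's body presses on something with over 40 N, if the wrist force passes 120 N, or if a joint passes its speed limit or range.

### The arm

A 6-joint arm with a two-finger parallel gripper is mounted at the origin on the work surface. World frame = base frame: x ahead of the robot, y to its left, z up, the work surface at z = 0. Lengths are in mm, angles in degrees, forces in N, time in s.
With the tool pointing down it reaches from about 375 to 825 mm from the base axis. Payload 5.5 kg.
Tool frame: the origin (TCP) lies at the very end of the fingers, on their centre line; the grasp point (between the pads) lies 19 mm behind it; z points along the fingers, x is the direction in which the jaws open and shut, and the axes are right-handed (so a half turn about z gives the same grasp; the last joint's range is limited). The gripper opens to 85 mm and grips with 20 to 120 N. Pads are 22 mm wide; open, the fingers measure 114 mm over their backs; the gripper's body (76 mm by 85 mm) begins 54 mm behind the grasp point. The pads swing forward as they close: fully open they stand 13 mm farther back than shut.
Start: joints at [-64.515, 17.962, -2.699, 69.339, 0, 90], TCP at [258.163, -541.615, 231.299] pointing down, gripper open.
Joint ranges: [-152.73, 152.73], [-39.44, 99.34], [-58.76, 71.6], [-118.89, 123.64], [-81.53, 83.1], [-180, 180]. Speed limits (degrees/s): [136.94, 136.94, 172.46, 180, 180, 180].

### API

Orientations are given as a 3x3 rotation matrix whose columns are the frame's x, y, z axes.
In Python, from cell import r, vision gives the robot as it stands.
- The arm moves only by the tool move_arm, never from a script. Its argument "commands" is a list of rows, each a list of 3 entries, a list of its own where there are three numbers: the turn, a rotation vector about the tool's x, y, z in degrees, then the shift along the tool's x, y, z in mm, then the closure, from 0 (fully open) to 1 (shut). A call has 1 to 12 rows; each row shifts and turns the commanded pose from where the row before left it, along the tool's axes as they then stand; what a row does not reach is not made up. A row lasts 1/12 s, in which the tool goes at most 41.7 mm and 7.16 degrees, less where a joint would pass 70% of its speed; a pose out of reach is approached as far as the arm can. A call is refused whole if a number of a shift passes 41.7 or a number of a turn 7.16, either way. A call with a gripper value outside its range is refused whole. The fingers move at their own pace and stop on an object; "newtons" is the grip in N (left out, the last holds). Time passes only in rows, so rows that do not move let the fingers close. It gives the time, the measured TCP pose, the force and the opening at its end, in the units of the state.
- r.get_state(): the state, without advancing time (a new reading comes with each control period).
- vision.camera(name): name is "scene" or "top" or "wrist"; returns a dict with "img" (400x640x3 uint8, red, green, blue), "camera_matrix" (3x3 intrinsics, pixels), "cam_to_world" (4x4, takes a point from camera to world coordinates). Camera axes: x right, y down, z forward; pixel columns grow to the right and rows downward; lengths in mm; the calibration is good to about 2 mm. The wrist camera is an equidistant fisheye: a pixel r from the principal point sees the ray r / f radians off the axis. A picture is of the moment at which its call begins. There is no depth.
- r.sign_off(): hands the job in, once; it reports no verdict.
Trained networks look in the newest picture that a camera, given by its name, has taken for a name from the list of things; names that differ only in an ending like _2 or _b are one class to them, and where a whole thing is asked for, a point or a joint stands for the part that bears it (a point fixed in the world has none). Each returns a list of dicts, best first, with "confidence" (0 to 1); they miss things now and then, are a little off and sometimes report something else, mostly with a low value. They report only what shows in the picture. A call takes as long as a camera call. They do not tell look-alikes from the thing itself.
- vision.regions_of(camera, query): "region" (400x640 bool, what is visible of it) and "xy" ([column, row] in pixels, amid what is visible of it).
The state is a dict: "time_s": time; "joint_positions": joint angles; "dq": joint speeds; "effort": joint torques, N m; "tcp_pos": TCP position; "eef_rot": TCP orientation; "wrist_force": force on the tool from outside, world axes, zero at the start; "ft_torque": the same for the moment, N m; "finger_gap": finger opening in mm.
Only numpy, scipy, OpenCV 4.12 (cv2) and the standard library are available. Lean on these libraries where they do the work, as an engineer would, in place of code of your own. Each camera call takes 0.05 s, during which the arm holds its last target.

## Working session

There is one attempt and no reset: what is moved stays moved. The work goes in short steps, Python scripts to look and compute and a tool call to move; the robot and the scene stay as the last step left them, time stands still between calls to the robot, and variables do not carry over. Pictures are saved under pics/ and viewed, and the job is handed in when it is done.

Besides the shell and the picture viewer there is one more tool, called after "Emit:" as name(argument=value, ...), one argument or row to a line, values as JSON. move_arm: Moves the arm, as the interface text tells. Its arguments: {"type":"object","properties":{"commands":{"type":"array"},"newtons":{"type":"number"}},"required":["commands"]}

```bash
mkdir -p pics; ls; python3 - <<'E'
from cell import r, vision
import cv2,numpy as np
s=r.get_state()
for k,v in s.items(): print(k,np.round(v,3).tolist())
for n in ["scene","top","wrist"]:
    c=vision.camera(n); cv2.imwrite(f"pics/{n}0.png",c["img"][:,:,::-1])
    print(n,np.round(c["camera_matrix"],1).tolist(),np.round(c["cam_to_world"],3).tolist())
    for q in ["wrench_grip","gear","jaw","other_jaw"]:
        for d in vision.regions_of(n,q): print(n,q,round(d["confidence"],2),np.round(d["xy"],1),d["region"].sum())
E
```

```text
pics
time_s 0.0
joint_positions [-64.515, 18.005, -2.757, 69.339, -0.001, 89.999]
dq [-0.056, 0.044, 0.042, 0.008, 0.115, -0.026]
effort [0.003, -53.959, 33.975, 0.019, -0.0, -0.0]
tcp_pos [257.903, -541.078, 230.408]
eef_rot [[0.43, -0.903, -0.001], [-0.903, -0.43, 0.002], [-0.002, 0.0, -1.0]]
wrist_force [-0.236, -0.617, -0.131]
ft_torque [-0.022, -0.011, -0.02]
finger_gap 85.267
scene [[380.4, 0.0, 314.8], [0.0, 380.4, 199.2], [0.0, 0.0, 1.0]] [[0.489, 0.728, -0.481, 970.509], [0.872, -0.414, 0.261, -222.697], [-0.009, -0.547, -0.837, 737.42], [0.0, 0.0, 0.0, 1.0]]
scene wrench_grip 0.68 [388.3 135. ] 653
scene gear 0.76 [429.4 239.8] 450
scene gear 0.7 [397.4 189.3] 364
scene gear 0.69 [465.5 214.4] 452
scene gear 0.56 [334.5 205.5] 392
scene jaw 0.92 [387.8 173.6] 394
scene other_jaw 0.7 [248.6 268.3] 502
top [[404.6, 0.0, 318.4], [0.0, 404.6, 197.6], [0.0, 0.0, 1.0]] [[-0.006, -0.998, 0.069, 514.418], [-1.0, 0.008, 0.015, -39.617], [-0.016, -0.069, -0.997, 1077.551], [0.0, 0.0, 0.0, 1.0]]
top wrench_grip 0.63 [214.5 240. ] 782
top gear 0.78 [297.1 199.2] 276
top gear 0.67 [246.9 176.5] 317
top gear 0.61 [250.4 134.5] 266
top gear 0.57 [208.2 134.7] 323
top jaw 0.65 [242.9 197.6] 225
top other_jaw 0.61 [385.6 178.3] 222
wrist [[309.7, 0.0, 322.2], [0.0, 309.7, 201.6], [0.0, 0.0, 1.0]] [[0.43, -0.853, -0.296, 335.127], [-0.903, -0.406, -0.141, -505.298], [0.0, 0.328, -0.945, 374.304], [0.0, 0.0, 0.0, 1.0]]
```

View pics/scene0.png

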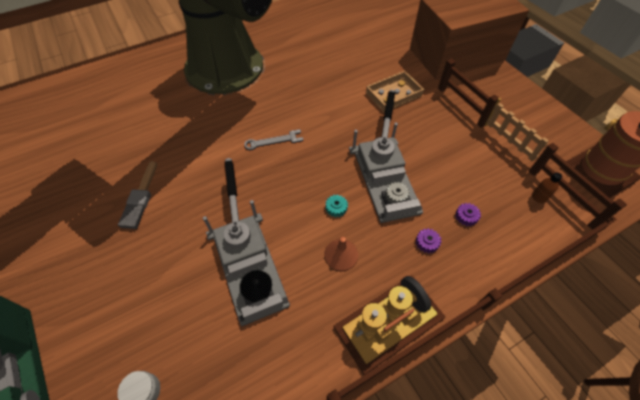

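View pics/top0.png

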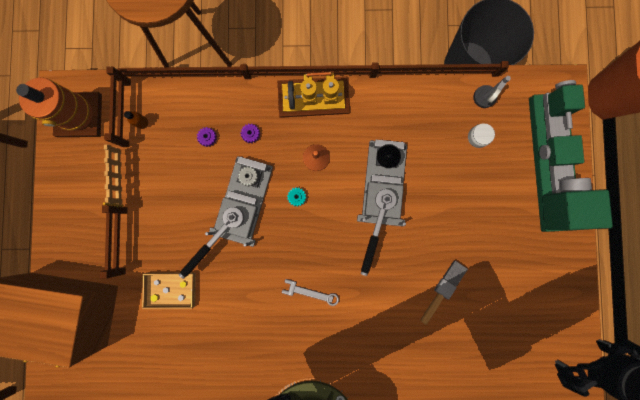

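Top view: the gear clamp is the left one (gear at (247,176), nut (233,217), grip about (195,260)), and the chimney-cap clamp is on the right. The networks took the coloured gears for the gear as well. Next I zoom in to measure.

```bash
cat > h.py <<'E'
import numpy as np
from cell import r, vision
import cv2
def w(c,px,z):
    K=c["camera_matrix"];T=np.array(c["cam_to_world"])
    d=T[:3,:3]@np.array([(px[0]-K[0,2])/K[0,0],(px[1]-K[1,2])/K[1,1],1]);o=T[:3,3]
    return o+d*(z-o[2])/d[2]
def proj(c,p):
    K=c["camera_matrix"];T=np.array(c["cam_to_world"]);q=T[:3,:3].T@(np.array(p)-T[:3,3]);return (K@q)[:2]/q[2]
E
python3 - <<'E'
from h import *
for n,b in [("top",(160,140,140,150)),("scene",(330,70,130,160))]:
    c=vision.camera(n);x,y,ww,hh=b
    cv2.imwrite(f"pics/{n}z.png",cv2.resize(c["img"][y:y+hh,x:x+ww,::-1],None,fx=4,fy=4,interpolation=cv2.INTER_CUBIC)[:600])
    for q,z in [("gear",44),("jaw",40),("wrench_grip",71)]:
        for d in vision.regions_of(n,q): print(n,q,round(d["confidence"],2),np.round(d["xy"],1),np.round(w(c,d["xy"],z),1))
    m=vision.regions_of(n,"wrench_grip")
    if m:
        m=m[0]["region"]; ys,xs=np.nonzero(m); print(xs.min(),xs.max(),ys.min(),ys.max())
        g=c["img"].astype(int).max(2); 
        mm=m&(g<60); ys,xs=np.nonzero(mm); print("dark",len(xs),xs.mean(),ys.mean(), w(c,(xs.mean(),ys.mean()),66))
c=vision.camera("top"); print("nut",w(c,(233,216),90))
E
```

```text
top gear 0.85 [296.1 200.2] [580.1  33.2  44. ]
top gear 0.8 [209.  136.9] [746.6 259.4  44. ]
top gear 0.79 [249.  175.7] [644.3 154.6  44. ]
top gear 0.61 [249.6 133.7] [754.  153.6  44. ]
top jaw 0.47 [242.6 196.8] [590.1 171.6  40. ]
top wrench_grip 0.84 [211.4 242.2] [475.3 242.3  71. ]
180 243 207 277
dark 300 196.45333333333335 258.96666666666664 [433.7807654  280.65552106  66.        ]
scene gear 0.79 [336.5 204.3] [606.7  28.3  44. ]
scene gear 0.7 [430.  239.9] [773.7 149.   44. ]
scene gear 0.68 [465.9 214.2] [763.1 253.3  44. ]
scene gear 0.57 [398.7 194.3] [651.8 160.1  44. ]
scene jaw 0.91 [390.2 177.2] [602.4 173.4  40. ]
scene wrench_grip 0.86 [386.7 133.5] [510.1 223.2  71. ]
371 394 90 159
dark 257 386.56420233463035 118.35019455252919 [465.50343505 255.1164001   66.        ]
nut [539.55166217 184.68836556  90.        ]
```

View pics/topz.png

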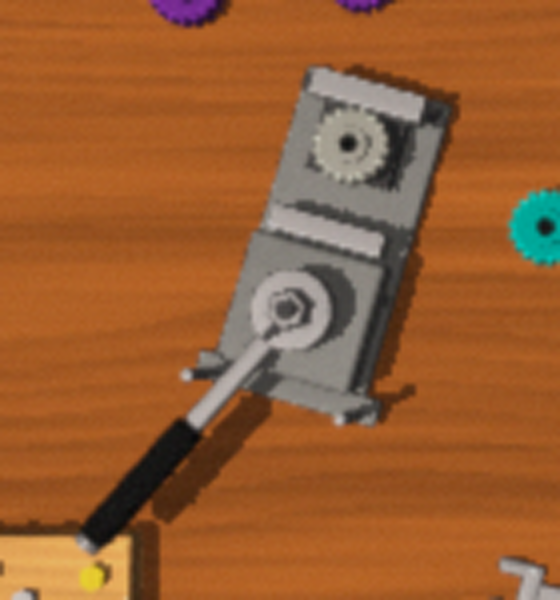

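View pics/scenez.png

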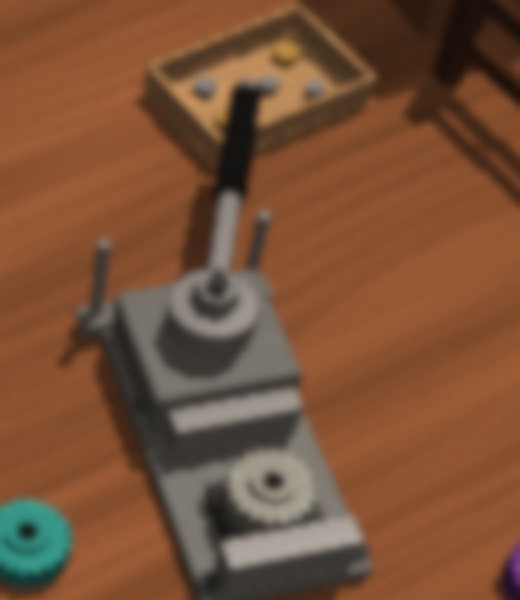

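```bash
python3 - <<'E'
from h import *
a=vision.camera("top");b=vision.camera("scene")
def tri(p,q):
    A=[];B=[]
    for c,u in((a,p),(b,q)):
        o=np.array(c["cam_to_world"])[:3,3];d=w(c,u,0)-o;d/=np.linalg.norm(d);P=np.eye(3)-np.outer(d,d);A.append(P);B.append(P@o)
    return np.linalg.lstsq(np.vstack(A),np.hstack(B),rcond=None)[0]
for n,p,q in [("nut",(231.75,216.75),(384.25,141.2)),("gear",(247,176),(398,190.3)),("g1",(207.5,247),(387.75,118.75)),("g2",(183.75,275),(391.5,92))]: print(n,np.round(tri(p,q),1))
for n,p,z in [("nut",(231.75,216.75),88),("gear",(247,176),44),("g1",(207.5,247),70),("g2",(183.75,275),70),("pinL",(207,233.7),75),("pinR",(245,244.5),75),]: print(n,np.round(w(a,p,z),1))
for n,p,z in [("nut",(384.25,141.2),88),("gear",(398,190.3),44),("g1",(387.75,118.75),70),("g2",(391.5,92),70),("pinL",(396.3,123.5),75),("pinR",(355.5,131),75)]: print(n,np.round(w(b,p,z),1))
E
```

```text
nut [538.9 189.8  90.2]
gear [643.9 160.5  49. ]
g1 [464.4 256.8  62.4]
g2 [396.7 313.7  70. ]
nut [537.8 188.2  88. ]
gear [643.5 159.8  44. ]
g1 [463.5 252.2  70. ]
g2 [394.9 310.4  70. ]
pinL [496.5 252.4  75. ]
pinR [469.3 157.8  75. ]
nut [538.3 193.4  88. ]
gear [642.4 165.1  44. ]
g1 [471. 254.  70.]
g2 [397.8 317.5  70. ]
pinL [497.8 259.   75. ]
pinR [469.9 161.5  75. ]
```

Nut is at about (538,190), the gear at about (643,162), and the grip centre at about (432,284). That puts the grip 141 mm from the nut against the 140 mm given. The handle points at about 139°, neutral is about 165°, so the wrench sits near its clockwise end. Now I move over in an arc.

Emit:
move_arm(
  commands=[
    [[0, 0, -4], [-3, -41, 0], 0.3],
    [[0, 0, -4], [-3, -41, 0], 0.3],
    [[0, 0, -4], [-3, -41, 0], 0.3],
    [[0, 0, -4], [-3, -41, 0], 0.3],
    [[0, 0, -4], [-3, -41, 0], 0.3],
    [[0, 0, -4], [-3, -41, 0], 0.3],
    [[0, 0, -4], [-3, -41, 0], 0.3],
    [[0, 0, -4], [-3, -41, 0], 0.3],
    [[0, 0, -4], [-3, -41, 0], 0.3],
    [[0, 0, -4], [-3, -41, 0], 0.3],
    [[0, 0, -4], [-3, -41, 0], 0.3],
    [[0, 0, -4], [-3, -41, 0], 0.3],
  ],
)

```text
time_s: 2.4
tcp_pos: [556.2, -163.9, 231.3]
eef_rot: [[0.96, -0.281, 0.001], [-0.281, -0.96, -0.0], [0.001, -0.0, -1.0]]
wrist_force: [0.8, -0.3, -0.6]
finger_gap: 59.9
```

Emit:
move_arm(
  commands=[
    [[0, 0, -4], [-3, -41, 0], 0.3],
    [[0, 0, -4], [-3, -41, 0], 0.3],
    [[0, 0, -4], [-3, -41, 0], 0.3],
    [[0, 0, -4], [-3, -41, 0], 0.3],
    [[0, 0, -4], [-3, -41, 0], 0.3],
    [[0, 0, -4], [-3, -41, 0], 0.3],
    [[0, 0, -4], [-3, -41, 0], 0.3],
    [[0, 0, -4], [-3, -41, 0], 0.3],
    [[0, 0, -4], [-3, -41, 0], 0.3],
    [[0, 0, 0], [0, 0, 0], 0.3],
  ],
)

```text
time_s: 3.23
tcp_pos: [529.7, 203.8, 231.3]
eef_rot: [[0.939, 0.343, -0.001], [0.343, -0.939, 0.003], [0.0, -0.003, -1.0]]
wrist_force: [-0.2, -0.1, 0.6]
finger_gap: 59.6
```

Emit:
move_arm(
  commands=[
    [[0, 0, 0], [-21.5, -36, 0], 0.3],
    [[0, 0, 0], [-21.5, -36, 0], 0.3],
    [[0, 0, 0], [-21.5, -36, 0], 0.3],
    [[0, 0, -5.8], [0, 0, 20], 0.3],
    [[0, 0, -5.8], [0, 0, 20], 0.3],
    [[0, 0, -5.8], [0, 0, 20], 0.3],
    [[0, 0, -5.8], [0, 0, 20], 0.3],
    [[0, 0, -5.8], [0, 0, 20], 0.3],
    [[0, 0, 0], [0, 0, 0], 0.3],
    [[0, 0, 0], [0, 0, 0], 0.3],
  ],
)

```text
time_s: 4.07
tcp_pos: [435.1, 276.6, 130.8]
eef_rot: [[0.665, 0.747, -0.002], [0.747, -0.665, -0.001], [-0.002, -0.001, -1.0]]
wrist_force: [0.5, -0.5, -0.1]
finger_gap: 59.6
```

```bash
python3 - <<'E'
from h import *
c=vision.camera("wrist");cv2.imwrite("pics/wr1.png",c["img"][:,:,::-1])
c=vision.camera("top");cv2.imwrite("pics/top1.png",cv2.resize(c["img"][140:290,120:320,::-1],None,fx=4,fy=4))
s=r.get_state();print(s["tcp_pos"],s["joint_positions"],s["finger_gap"])
E
```

```text
[436.54760251 277.55913611 132.51574215] [ 3.24491822e+01  1.26946178e+01 -2.30607353e+01  5.41623970e+01
 -1.21729981e-03  7.41139386e+01] 59.631485813275766
```

View pics/wr1.png

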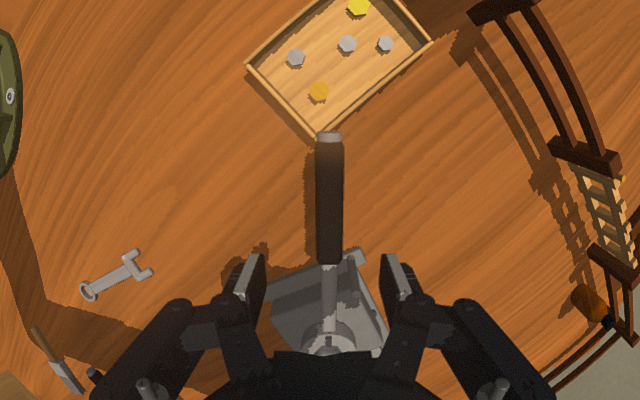

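The wrist camera shows the grip centred between the fingers (columns 329 against 322) and parallel to them. I'll compute the grip ends from this view.

```bash
cat >> h.py <<'E'
def ww(c,px,z):
    K=c["camera_matrix"];T=np.array(c["cam_to_world"]);v=np.array([px[0]-K[0,2],px[1]-K[1,2]])/K[0,0];t=np.linalg.norm(v)
    d=T[:3,:3]@np.array([*(np.sin(t)*v/t),np.cos(t)]);o=T[:3,3];return o+d*(z-o[2])/d[2]
E
python3 - <<'E'
from h import *
c=vision.camera("wrist")
a=ww(c,(328.5,141),66);b=ww(c,(329.5,264),66);n=ww(c,(327,344),85)
print(a,b,(a+b)/2,np.linalg.norm(a-b),n,np.degrees(np.arctan2(*(a-b)[:2][::-1])))
s=r.get_state();R=np.array(s["eef_rot"]);print(R.T@((a+b)/2-np.array(s["tcp_pos"])),R.round(3).tolist())
E
```

```text
[398.68992042 317.52446177  66.        ] [470.72900728 255.29775197  66.        ] [434.70946385 286.41110687  66.        ] 95.19345276774052 [521.51379574 207.85652137  85.        ] 139.17984397991285
[ 4.91841198 -7.33771836 66.80207777] [[0.664, 0.747, 0.002], [0.747, -0.664, 0.001], [0.002, 0.001, -1.0]]
```

Emit:
move_arm(
  commands=[
    [[0, 0, 0], [4.5, -7, 0], 0.3],
    [[0, 0, 0], [0, 0, 25], 0.3],
    [[0, 0, 0], [0, 0, 25], 0.3],
    [[0, 0, 0], [0, 0, 20], 0.3],
    [[0, 0, 0], [0, 0, 18], 0.3],
    [[0, 0, 0], [0, 0, 0], 0.3],
    [[0, 0, 0], [0, 0, 0], 1],
    [[0, 0, 0], [0, 0, 0], 1],
    [[0, 0, 0], [0, 0, 0], 1],
    [[0, 0, 0], [0, 0, 0], 1],
    [[0, 0, 0], [0, 0, 0], 1],
  ],
  newtons=30,
)

```text
time_s: 5.13
tcp_pos: [434.6, 286.2, 45.0]
eef_rot: [[0.663, 0.748, 0.002], [0.748, -0.663, 0.002], [0.003, 0.0, -1.0]]
wrist_force: [-1.8, -0.3, 6.9]
finger_gap: 19.7
```

```bash
python3 - <<'E'
from h import *
c=vision.camera("wrist");cv2.imwrite("pics/wr2.png",c["img"][:,:,::-1])
s=r.get_state();
for k in ["tcp_pos","eef_rot","wrist_force","ft_torque","finger_gap"]:print(k,np.round(s[k],2).tolist())
E
```

```text
tcp_pos [434.62, 286.16, 44.98]
eef_rot [[0.66, 0.75, 0.0], [0.75, -0.66, 0.0], [0.0, 0.0, -1.0]]
wrist_force [-0.84, 0.33, 6.65]
ft_torque [-0.09, 0.27, -0.28]
finger_gap 19.53
```

View pics/wr2.png

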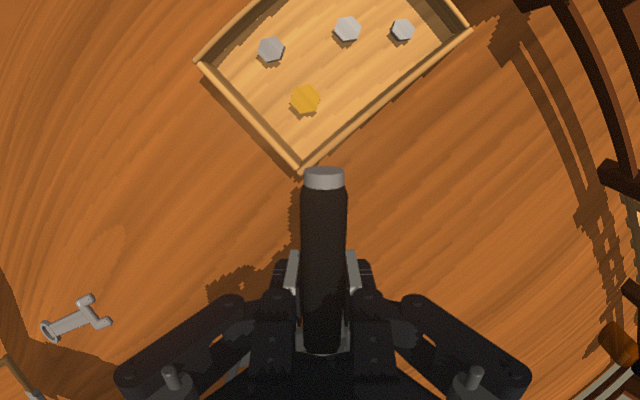

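```bash
python3 - <<'E'
import numpy as np
for post in (0,.5,1):
    p=np.array([258.163,-541.615]);a=-64.515
    for k in range(21):
        b=np.radians(a+4*post);x=np.array([np.cos(b),np.sin(b)]);y=np.array([np.sin(b),-np.cos(b)])
        p=p-3*x-41*y;a+=4
    b=np.radians(a);x=np.array([np.cos(b),np.sin(b)]);y=np.array([np.sin(b),-np.cos(b)])
    print(post,p,a, p-64.5*x-108*y)
E
```

```text
0 [532.00494301 197.48308324] 19.485 [435.17444523 277.78317477]
0.5 [506.04397477 206.58979064] 19.485 [409.213477   286.88988218]
1 [479.78100176 214.78492576] 19.485 [382.95050398 295.0850173 ]
```

Emit:
move_arm(
  commands=[
    [[0, 0, -5], [-12.2, 0.5, 0], 1],
    [[0, 0, -5], [-12.2, 0.5, 0], 1],
    [[0, 0, -5], [-12.2, 0.5, 0], 1],
    [[0, 0, -5], [-12.2, 0.5, 0], 1],
    [[0, 0, -5], [-12.2, 0.5, 0], 1],
    [[0, 0, 0], [0, 0, 0], 1],
    [[0, 0, 0], [0, 0, 0], 1],
  ],
)

```text
time_s: 5.77
tcp_pos: [404.2, 232.4, 44.9]
eef_rot: [[0.284, 0.959, 0.001], [0.959, -0.284, 0.001], [0.002, 0.001, -1.0]]
wrist_force: [-4.8, -0.7, 10.0]
finger_gap: 19.8
```

```bash
python3 - <<'E'
from h import *
s=r.get_state();
for k in ["tcp_pos","eef_rot","wrist_force","ft_torque","finger_gap"]:print(k,np.round(s[k],3).tolist())
E
```

```text
tcp_pos [404.222, 232.388, 44.913]
eef_rot [[0.284, 0.959, 0.001], [0.959, -0.284, 0.001], [0.002, 0.001, -1.0]]
wrist_force [-4.805, -0.749, 9.978]
ft_torque [-0.336, 0.789, 0.142]
finger_gap 19.805
```

Emit:
move_arm(
  commands=[
    [[0, 0, -5], [-12.2, 0.5, 0], 1],
    [[0, 0, -5], [-12.2, 0.5, 0], 1],
    [[0, 0, -5], [-12.2, 0.5, 0], 1],
    [[0, 0, -5], [-12.2, 0.5, 0], 1],
    [[0, 0, -5], [-12.2, 0.5, 0], 1],
    [[0, 0, -4], [-9.8, 0.3, 0], 1],
    [[0, 0, 0], [0, 0, 0], 1],
  ],
)

```text
time_s: 6.35
tcp_pos: [401.5, 162.5, 44.9]
eef_rot: [[-0.218, 0.976, 0.0], [0.976, 0.218, 0.003], [0.003, 0.001, -1.0]]
wrist_force: [-6.6, 3.0, 12.3]
finger_gap: 19.6
```

```bash
python3 - <<'E'
from h import *
c=vision.camera("top");cv2.imwrite("pics/top3.png",cv2.resize(c["img"][140:290,160:300,::-1],None,fx=4,fy=4,interpolation=2))
c=vision.camera("scene");cv2.imwrite("pics/sc3.png",cv2.resize(c["img"][70:220,330:460,::-1],None,fx=4,fy=4,interpolation=2))
s=r.get_state();
for k in ["tcp_pos","eef_rot","wrist_force","ft_torque","finger_gap"]:print(k,np.round(s[k],3).tolist())
E
```

```text
tcp_pos [401.37, 163.009, 44.901]
eef_rot [[-0.216, 0.976, 0.0], [0.976, 0.216, 0.003], [0.003, 0.001, -1.0]]
wrist_force [-6.172, 1.247, 12.327]
ft_torque [0.23, 1.268, -0.071]
finger_gap 19.645
```

View pics/sc3.png

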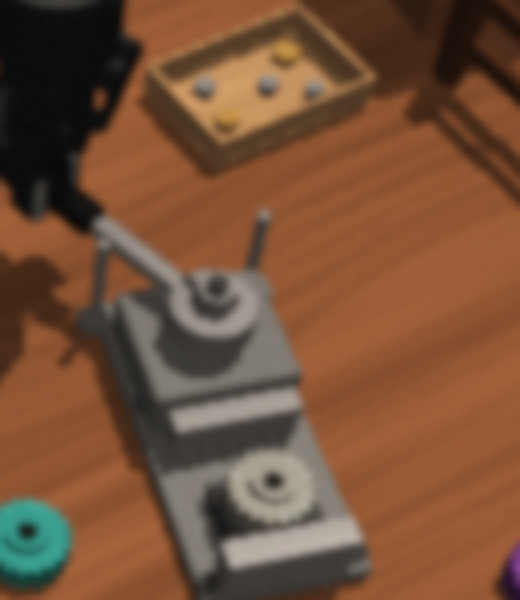

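View pics/top3.png

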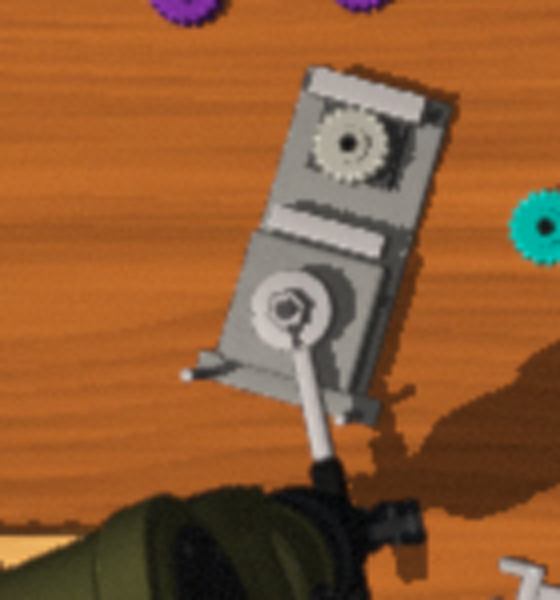

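The wrench is near the right-hand pin now, and jaw and gear are unmoved. First drive stroke.

Emit:
move_arm(
  commands=[
    [[0, 0, 4], [9.8, 0.3, -1], 1],
    [[0, 0, 5], [12.2, 0.5, 0], 1],
    [[0, 0, 5], [12.2, 0.5, 0], 1],
    [[0, 0, 5], [12.2, 0.5, 0], 1],
    [[0, 0, 5], [12.2, 0.5, 0], 1],
    [[0, 0, 5], [12.2, 0.5, 0], 1],
    [[0, 0, 5], [12.2, 0.5, 0], 1],
    [[0, 0, 5], [12.2, 0.5, 0], 1],
    [[0, 0, 5], [12.2, 0.5, 0], 1],
    [[0, 0, 5], [12.2, 0.5, 0], 1],
    [[0, 0, 5], [12.2, 0.5, 0], 1],
    [[0, 0, 0], [0, 0, 0], 1],
  ],
)

```text
time_s: 7.45
tcp_pos: [434.8, 286.4, 45.0]
eef_rot: [[0.665, 0.747, 0.003], [0.747, -0.665, 0.0], [0.002, 0.002, -1.0]]
wrist_force: [0.5, -2.8, 5.5]
finger_gap: 19.2
```

```bash
python3 - <<'E'
from h import *
c=vision.camera("scene");cv2.imwrite("pics/sc4.png",cv2.resize(c["img"][70:220,330:460,::-1],None,fx=4,fy=4,interpolation=2))
s=r.get_state();
for k in ["tcp_pos","eef_rot","wrist_force","ft_torque","finger_gap"]:print(k,np.round(s[k],3).tolist())
E
```

```text
tcp_pos [434.107, 285.671, 45.031]
eef_rot [[0.662, 0.749, 0.002], [0.749, -0.662, -0.0], [0.001, 0.002, -1.0]]
wrist_force [0.956, -4.611, 4.938]
ft_torque [-0.577, -0.23, -0.312]
finger_gap 19.314
```

View pics/sc4.png

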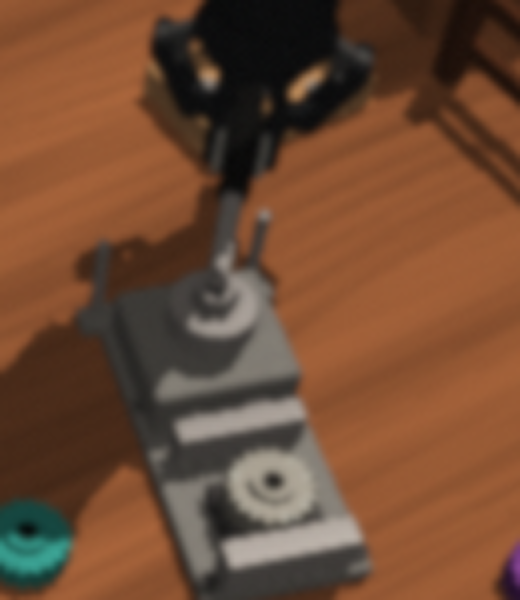

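The jaw advanced by several mm. I'll go on with strokes slightly wider on both ends.

Emit:
move_arm(
  commands=[
    [[0, 0, 2.5], [6.1, 0.1, 0], 1],
    [[0, 0, 0], [0, 0, 0], 1],
    [[0, 0, 0], [0, 0, 0], 1],
  ],
)

```text
time_s: 7.75
tcp_pos: [437.7, 289.5, 45.0]
eef_rot: [[0.693, 0.721, 0.002], [0.721, -0.693, -0.0], [0.001, 0.001, -1.0]]
wrist_force: [3.0, -2.6, 3.7]
finger_gap: 19.5
```

Emit:
move_arm(
  commands=[
    [[0, 0, -5], [-12.2, 0.5, 0], 1],
    [[0, 0, -5], [-12.2, 0.5, 0], 1],
    [[0, 0, -5], [-12.2, 0.5, 0], 1],
    [[0, 0, -5], [-12.2, 0.5, 0], 1],
    [[0, 0, -5], [-12.2, 0.5, 0], 1],
    [[0, 0, -5], [-12.2, 0.5, 0], 1],
    [[0, 0, -5], [-12.2, 0.5, 0], 1],
    [[0, 0, -5], [-12.2, 0.5, 0], 1],
    [[0, 0, -5], [-12.2, 0.5, 0], 1],
    [[0, 0, -5], [-12.2, 0.5, 0], 1],
    [[0, 0, -5], [-12.2, 0.5, 0], 1],
    [[0, 0, -2.5], [-6.1, 0.1, 0], 1],
  ],
)

```text
time_s: 8.75
tcp_pos: [402.0, 159.9, 45.0]
eef_rot: [[-0.238, 0.971, 0.002], [0.971, 0.238, 0.002], [0.002, 0.003, -1.0]]
wrist_force: [2.5, 1.0, 1.3]
finger_gap: 19.7
```

Emit:
move_arm(
  commands=[
    [[0, 0, 0], [0, 0, 0], 1],
  ],
)

```text
time_s: 8.83
tcp_pos: [402.1, 159.5, 45.0]
eef_rot: [[-0.235, 0.972, 0.002], [0.972, 0.235, 0.001], [0.0, 0.003, -1.0]]
wrist_force: [3.5, -2.4, 3.2]
finger_gap: 19.6
```

Emit:
move_arm(
  commands=[
    [[0, 0, 2.5], [6.1, 0.1, 0], 1],
    [[0, 0, 5], [12.2, 0.5, 0], 1],
    [[0, 0, 5], [12.2, 0.5, 0], 1],
    [[0, 0, 5], [12.2, 0.5, 0], 1],
    [[0, 0, 5], [12.2, 0.5, 0], 1],
    [[0, 0, 5], [12.2, 0.5, 0], 1],
    [[0, 0, 5], [12.2, 0.5, 0], 1],
    [[0, 0, 5], [12.2, 0.5, 0], 1],
    [[0, 0, 5], [12.2, 0.5, 0], 1],
    [[0, 0, 5], [12.2, 0.5, 0], 1],
    [[0, 0, 5], [12.2, 0.5, 0], 1],
    [[0, 0, 5], [12.2, 0.5, 0], 1],
  ],
)

```text
time_s: 9.83
tcp_pos: [437.8, 289.6, 45.0]
eef_rot: [[0.698, 0.716, 0.004], [0.716, -0.698, -0.003], [0.001, 0.005, -1.0]]
wrist_force: [6.7, -9.1, 6.4]
finger_gap: 19.3
```

Emit:
move_arm(
  commands=[
    [[0, 0, 0], [0, 0, 0], 1],
  ],
)

```text
time_s: 9.92
tcp_pos: [438.8, 290.7, 45.0]
eef_rot: [[0.698, 0.716, 0.004], [0.716, -0.698, -0.002], [0.002, 0.004, -1.0]]
wrist_force: [5.4, -6.5, 9.4]
finger_gap: 19.3
```

```bash
python3 - <<'E'
from h import *
c=vision.camera("scene");cv2.imwrite("pics/sc5.png",cv2.resize(c["img"][70:220,330:460,::-1],None,fx=4,fy=4,interpolation=2))
s=r.get_state();
for k in ["tcp_pos","eef_rot","wrist_force","ft_torque","finger_gap"]:print(k,np.round(s[k],3).tolist())
E
```

```text
tcp_pos [438.292, 290.142, 45.015]
eef_rot [[0.696, 0.718, 0.004], [0.718, -0.696, -0.002], [0.001, 0.004, -1.0]]
wrist_force [6.378, -6.004, 5.986]
ft_torque [-1.043, -1.11, -0.169]
finger_gap 19.839
```

View pics/sc5.png

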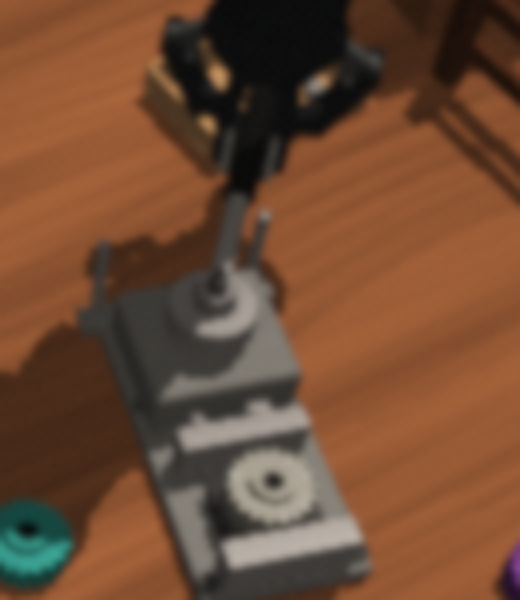

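Jaw front went from about row 425 to 440 in the zoom and is closing on the gear, which still sits in place. Another cycle.

Emit:
move_arm(
  commands=[
    [[0, 0, -5], [-12.2, 0.5, 0], 1],
    [[0, 0, -5], [-12.2, 0.5, 0], 1],
    [[0, 0, -5], [-12.2, 0.5, 0], 1],
    [[0, 0, -5], [-12.2, 0.5, 0], 1],
    [[0, 0, -5], [-12.2, 0.5, 0], 1],
    [[0, 0, -5], [-12.2, 0.5, 0], 1],
    [[0, 0, -5], [-12.2, 0.5, 0], 1],
    [[0, 0, -5], [-12.2, 0.5, 0], 1],
    [[0, 0, -5], [-12.2, 0.5, 0], 1],
    [[0, 0, -5], [-12.2, 0.5, 0], 1],
    [[0, 0, -5], [-12.2, 0.5, 0], 1],
    [[0, 0, -2.5], [-6.1, 0.1, 0], 1],
  ],
)

```text
time_s: 10.97
tcp_pos: [401.9, 160.5, 45.0]
eef_rot: [[-0.236, 0.972, 0.003], [0.972, 0.236, 0.002], [0.001, 0.003, -1.0]]
wrist_force: [3.3, 4.2, 0.3]
finger_gap: 19.3
```

Emit:
move_arm(
  commands=[
    [[0, 0, 0], [0, 0, 0], 1],
  ],
)

```text
time_s: 11.05
tcp_pos: [402.1, 159.9, 45.0]
eef_rot: [[-0.233, 0.972, 0.003], [0.972, 0.233, 0.0], [-0.0, 0.003, -1.0]]
wrist_force: [6.1, -2.2, 2.6]
finger_gap: 19.3
```

Emit:
move_arm(
  commands=[
    [[0, 0, 2.5], [6.1, 0.1, 0], 1],
    [[0, 0, 5], [12.2, 0.5, 0], 1],
    [[0, 0, 5], [12.2, 0.5, 0], 1],
    [[0, 0, 5], [12.2, 0.5, 0], 1],
    [[0, 0, 5], [12.2, 0.5, 0], 1],
    [[0, 0, 5], [12.2, 0.5, 0], 1],
    [[0, 0, 5], [12.2, 0.5, 0], 1],
    [[0, 0, 5], [12.2, 0.5, 0], 1],
    [[0, 0, 5], [12.2, 0.5, 0], 1],
    [[0, 0, 5], [12.2, 0.5, 0], 1],
    [[0, 0, 5], [12.2, 0.5, 0], 1],
    [[0, 0, 5], [12.2, 0.5, 0], 1],
  ],
)

```text
time_s: 12.05
tcp_pos: [437.7, 289.5, 45.0]
eef_rot: [[0.698, 0.716, 0.005], [0.716, -0.698, -0.004], [0.001, 0.006, -1.0]]
wrist_force: [8.9, -10.0, 5.7]
finger_gap: 19.4
```

Emit:
move_arm(
  commands=[
    [[0, 0, 0], [0, 0, 0], 1],
  ],
)

```text
time_s: 12.13
tcp_pos: [438.7, 290.5, 45.0]
eef_rot: [[0.698, 0.716, 0.006], [0.716, -0.698, -0.002], [0.002, 0.006, -1.0]]
wrist_force: [6.9, -7.5, 7.7]
finger_gap: 19.6
```

```bash
python3 - <<'E'
from h import *
c=vision.camera("scene");cv2.imwrite("pics/sc6.png",cv2.resize(c["img"][70:220,330:460,::-1],None,fx=4,fy=4,interpolation=2))
s=r.get_state();
for k in ["tcp_pos","eef_rot","wrist_force","ft_torque","finger_gap"]:print(k,np.round(s[k],3).tolist())
E
```

```text
tcp_pos [438.173, 290.039, 45.02]
eef_rot [[0.696, 0.718, 0.005], [0.718, -0.696, -0.003], [0.002, 0.005, -1.0]]
wrist_force [9.32, -6.871, 4.476]
ft_torque [-1.241, -1.585, -0.067]
finger_gap 19.461
```

View pics/sc6.png

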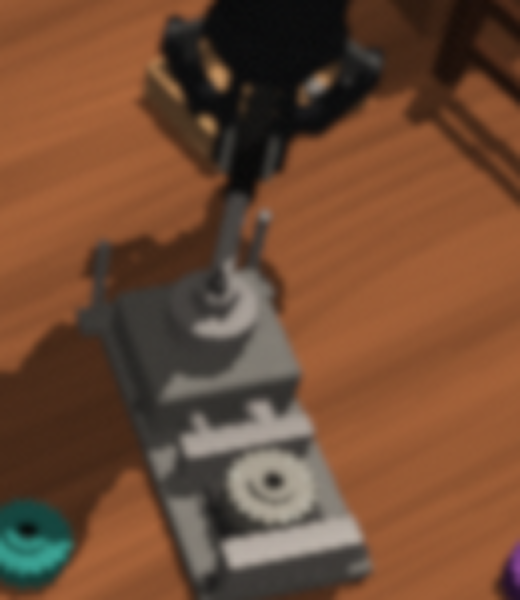

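Jaw has moved roughly 15–18 mm by eye. Two more cycles, since there is plenty of time and the ratchet just clicks over when tight.

Emit:
move_arm(
  commands=[
    [[0, 0, -5], [-12.2, 1.5, 0], 1],
    [[0, 0, -5], [-12.2, 0.5, 0], 1],
    [[0, 0, -5], [-12.2, 0.5, 0], 1],
    [[0, 0, -5], [-12.2, 0.5, 0], 1],
    [[0, 0, -5], [-12.2, 0.5, 0], 1],
    [[0, 0, -5], [-12.2, 0.5, 0], 1],
    [[0, 0, -5], [-12.2, 0.5, 0], 1],
    [[0, 0, -5], [-12.2, 0.5, 0], 1],
    [[0, 0, -5], [-12.2, 0.5, 0], 1],
    [[0, 0, -5], [-12.2, 0.5, 0], 1],
    [[0, 0, -5], [-12.2, 0.5, 0], 1],
    [[0, 0, -2.5], [-6.1, 0.1, 0], 1],
  ],
)

```text
time_s: 13.18
tcp_pos: [402.0, 160.1, 45.0]
eef_rot: [[-0.236, 0.972, 0.003], [0.972, 0.236, 0.002], [0.001, 0.004, -1.0]]
wrist_force: [5.2, 1.2, 0.1]
finger_gap: 19.3
```

Emit:
move_arm(
  commands=[
    [[0, 0, 0], [0, 0, 0], 1],
  ],
)

```text
time_s: 13.27
tcp_pos: [402.1, 159.7, 45.0]
eef_rot: [[-0.234, 0.972, 0.003], [0.972, 0.234, 0.001], [0.0, 0.003, -1.0]]
wrist_force: [4.6, -2.0, 2.7]
finger_gap: 19.6
```

Emit:
move_arm(
  commands=[
    [[0, 0, 2.5], [6.1, 0.1, 0], 1],
    [[0, 0, 5], [12.2, 0.5, 0], 1],
    [[0, 0, 5], [12.2, 0.5, 0], 1],
    [[0, 0, 5], [12.2, 0.5, 0], 1],
    [[0, 0, 5], [12.2, 0.5, 0], 1],
    [[0, 0, 5], [12.2, 0.5, 0], 1],
    [[0, 0, 5], [12.2, 0.5, 0], 1],
    [[0, 0, 5], [12.2, 0.5, 0], 1],
    [[0, 0, 5], [12.2, 0.5, 0], 1],
    [[0, 0, 5], [12.2, 0.5, 0], 1],
    [[0, 0, 5], [12.2, 0.5, 0], 1],
    [[0, 0, 5], [12.2, 0.5, 0], 1],
  ],
)

```text
time_s: 14.27
tcp_pos: [437.5, 289.4, 45.0]
eef_rot: [[0.698, 0.716, 0.004], [0.716, -0.698, -0.003], [0.001, 0.005, -1.0]]
wrist_force: [8.1, -8.8, 5.2]
finger_gap: 19.3
```

Emit:
move_arm(
  commands=[
    [[0, 0, 0], [0, 0, 0], 1],
  ],
)

```text
time_s: 14.35
tcp_pos: [438.5, 290.4, 45.0]
eef_rot: [[0.698, 0.716, 0.005], [0.716, -0.698, -0.002], [0.002, 0.005, -1.0]]
wrist_force: [6.7, -7.0, 7.6]
finger_gap: 19.5
```

```bash
python3 - <<'E'
from h import *
c=vision.camera("scene");cv2.imwrite("pics/sc7.png",cv2.resize(c["img"][70:220,330:460,::-1],None,fx=4,fy=4,interpolation=2))
s=r.get_state();
for k in ["tcp_pos","eef_rot","wrist_force","ft_torque","finger_gap"]:print(k,np.round(s[k],3).tolist())
E
```

```text
tcp_pos [438.01, 289.85, 45.031]
eef_rot [[0.696, 0.718, 0.005], [0.718, -0.696, -0.002], [0.002, 0.005, -1.0]]
wrist_force [8.409, -5.536, 4.572]
ft_torque [-1.083, -1.434, -0.012]
finger_gap 19.437
```

View pics/sc7.png

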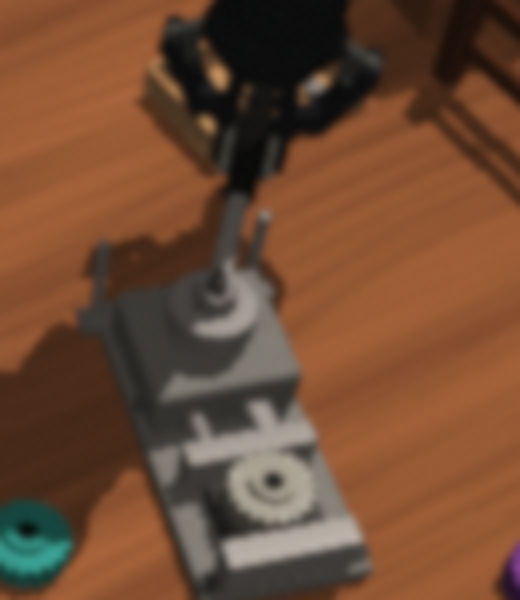

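Emit:
move_arm(
  commands=[
    [[0, 0, -5], [-12.2, 0.5, 0], 1],
    [[0, 0, -5], [-12.2, 0.5, 0], 1],
    [[0, 0, -5], [-12.2, 0.5, 0], 1],
    [[0, 0, -5], [-12.2, 0.5, 0], 1],
    [[0, 0, -5], [-12.2, 0.5, 0], 1],
    [[0, 0, -5], [-12.2, 0.5, 0], 1],
    [[0, 0, -5], [-12.2, 0.5, 0], 1],
    [[0, 0, -5], [-12.2, 0.5, 0], 1],
    [[0, 0, -5], [-12.2, 0.5, 0], 1],
    [[0, 0, -5], [-12.2, 0.5, 0], 1],
    [[0, 0, -5], [-12.2, 0.5, 0], 1],
    [[0, 0, -2.5], [-6.1, 0.1, 0], 1],
  ],
)

```text
time_s: 15.4
tcp_pos: [401.9, 160.4, 45.1]
eef_rot: [[-0.236, 0.972, 0.004], [0.972, 0.236, 0.002], [0.001, 0.005, -1.0]]
wrist_force: [8.1, 2.3, -2.0]
finger_gap: 19.4
```

Emit:
move_arm(
  commands=[
    [[0, 0, 0], [0, 0, 0], 1],
  ],
)

```text
time_s: 15.48
tcp_pos: [402.0, 160.2, 45.1]
eef_rot: [[-0.233, 0.972, 0.004], [0.972, 0.233, 0.002], [0.001, 0.005, -1.0]]
wrist_force: [7.2, 0.1, -1.5]
finger_gap: 19.6
```

Emit:
move_arm(
  commands=[
    [[0, 0, 2.5], [6.1, 0.1, 0], 1],
    [[0, 0, 5], [12.2, 0.5, 0], 1],
    [[0, 0, 5], [12.2, 0.5, 0], 1],
    [[0, 0, 5], [12.2, 0.5, 0], 1],
    [[0, 0, 5], [12.2, 0.5, 0], 1],
    [[0, 0, 5], [12.2, 0.5, 0], 1],
    [[0, 0, 5], [12.2, 0.5, 0], 1],
    [[0, 0, 5], [12.2, 0.5, 0], 1],
    [[0, 0, 5], [12.2, 0.5, 0], 1],
  ],
)

```text
time_s: 16.23
tcp_pos: [414.9, 258.5, 44.9]
eef_rot: [[0.488, 0.873, 0.005], [0.873, -0.488, -0.007], [-0.004, 0.008, -1.0]]
wrist_force: [0.2, -15.5, 13.6]
finger_gap: 19.6
```

```bash
python3 - <<'E'
from h import *
s=r.get_state();R=np.array(s["eef_rot"])
for k in ["tcp_pos","wrist_force","ft_torque","finger_gap"]:print(k,np.round(s[k],3).tolist())
print(R.T@s["wrist_force"])
E
```

```text
tcp_pos [414.904, 258.483, 44.94]
wrist_force [0.211, -15.544, 13.579]
ft_torque [-3.334, -0.232, 0.665]
finger_gap 19.554
[-13.50975652   7.87857703 -13.47037128]
```

Emit:
move_arm(
  commands=[
    [[0, 0, 5], [12.2, 0.5, 0], 1],
    [[0, 0, 5], [12.2, 0.5, 0], 1],
    [[0, 0, 5], [12.2, 0.5, 0], 1],
    [[0, 0, 0], [0, 0, 0], 1],
  ],
)

```text
time_s: 16.57
tcp_pos: [435.5, 287.7, 44.9]
eef_rot: [[0.698, 0.716, 0.002], [0.716, -0.698, -0.007], [-0.004, 0.006, -1.0]]
wrist_force: [0.3, -13.8, 19.1]
finger_gap: 19.1
```

```bash
python3 - <<'E'
from h import *
c=vision.camera("scene");cv2.imwrite("pics/sc8.png",cv2.resize(c["img"][70:220,330:460,::-1],None,fx=4,fy=4,interpolation=2))
E
```

```text
(no output)
```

View pics/sc8.png

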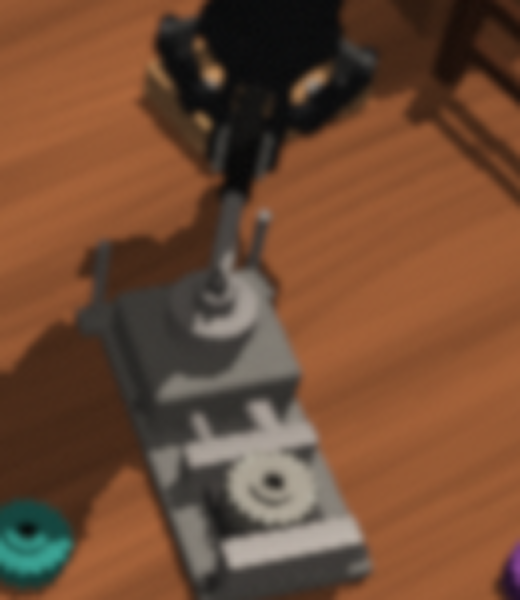

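The tangential force has risen to about 13 N, up from about 6, and the jaw barely moved on this stroke, so it looks tight. I'll measure the jaw travel in the pictures.

```bash
python3 - <<'E'
from h import *
c=vision.camera("scene")
A=cv2.imread("pics/sc3.png");B=cv2.imread("pics/sc7.png");C=cv2.imread("pics/sc8.png")
cv2.imwrite("pics/cmp.png",np.hstack([cv2.resize(x[370:560,140:360],None,fx=1.2,fy=1.2) for x in (A,B,C)]))
for p in [(176,432),(190,466)]: print(w(c,(330+p[0]/4,70+p[1]/4),40))
E
```

```text
[586.04083455 140.19249831  40.        ]
[609.46590748 133.70855143  40.        ]
```

View pics/cmp.png

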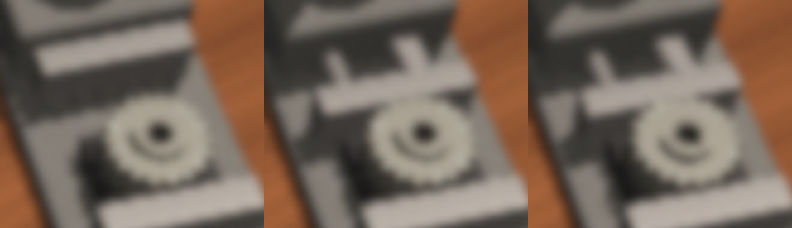

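Travel measures 24.3 mm and the jaw is touching the gear, so it is home. Now I ease off, open and lift.

Emit:
move_arm(
  commands=[
    [[0, 0, -2], [-5, 0, 0], 1],
    [[0, 0, 0], [0, 0, 0], 0.3],
    [[0, 0, 0], [0, 0, 0], 0.3],
    [[0, 0, 0], [0, 0, 0], 0.3],
    [[0, 0, 0], [0, 0, 0], 0.3],
    [[0, 0, 0], [0, 0, -15], 0.3],
    [[0, 0, 0], [0, 0, -30], 0.3],
    [[0, 0, 0], [0, 0, -40], 0.3],
    [[0, 0, 0], [0, 0, -40], 0.3],
    [[0, 0, 0], [0, 0, -40], 0.3],
    [[0, 0, 0], [0, 0, 0], 0.3],
    [[0, 0, 0], [0, 0, 0], 0.3],
  ],
)

```text
time_s: 17.67
tcp_pos: [432.9, 288.1, 212.2]
eef_rot: [[0.669, 0.743, 0.005], [0.743, -0.669, 0.004], [0.006, 0.001, -1.0]]
wrist_force: [0.2, 0.2, -1.1]
finger_gap: 59.4
```

```bash
python3 - <<'E'
from h import *
b=vision.camera("scene");a=vision.camera("top")
cv2.imwrite("pics/end.png",np.hstack([cv2.resize(b["img"][70:220,330:460,::-1],None,fx=3,fy=3),cv2.resize(a["img"][140:290,160:290,::-1],None,fx=3,fy=3)]))
for n in("top","scene"):
  for q in("gear","jaw","other_jaw"):
    for d in vision.regions_of(n,q): print(n,q,round(d["confidence"],2),np.round(d["xy"],1))
s=r.get_state();print(s["tcp_pos"],s["wrist_force"],s["finger_gap"],s["time_s"])
E
```

```text
top gear 0.84 [207.4 134.6]
top gear 0.75 [295.6 201.5]
top gear 0.66 [249.7 132.5]
top gear 0.61 [246.2 176. ]
top jaw 0.68 [246.6 192.2]
top other_jaw 0.71 [384.5 180.3]
scene gear 0.84 [397.4 196.1]
scene gear 0.84 [336.8 207.2]
scene gear 0.79 [427.2 239.1]
scene gear 0.62 [465.8 216.5]
scene jaw 0.96 [392.7 178.9]
scene other_jaw 0.89 [247.8 266.6]
scene other_jaw 0.24 [398.1 193.5]
[430.68586284 286.05438198 208.17357648] [-0.59172727 -0.30598397  0.11573349] 59.51545091520357 18.0667
```

View pics/end.png

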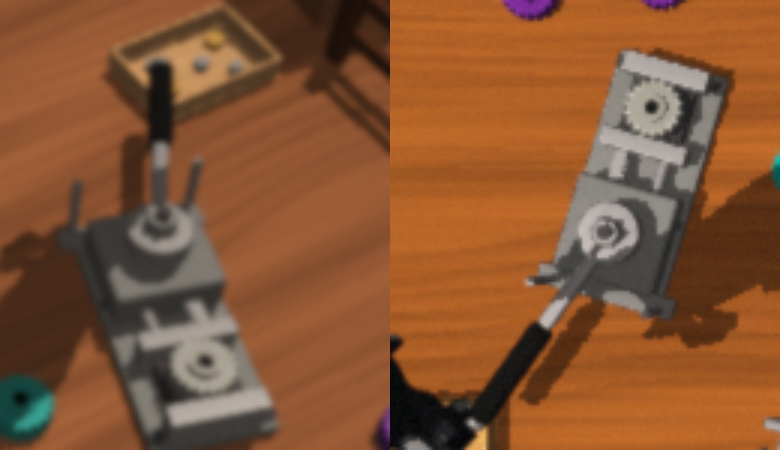

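Both views show the jaw against the gear, the gear in place at (247,176) in the top view as before, and the wrench free. The top view gives a shift of about 9.5 px, or about 24 mm. Handing in.

```bash
python3 -c "
from cell import r
print(r.sign_off())"
```

```text
the job is handed in; nothing more can be done
None
```

I tightened the clamp holding the grey gear and handed the job in at about 18 s of the 48 s allowed. I gripped its wrench and swung it between the pins for five driving strokes, until it went tight. Then I let go and lifted clear.

**Jaw:** it travelled about 24 mm, measured separately in the scene and top views. On the last stroke the push rose to about 13 N and the jaw hardly moved, so it is home against the gear.

**Gear and other clamp:** the gear lies flat within about a pixel of its starting place in the top view. The jaw of the chimney-cap clamp shows no shift beyond detector noise of about 2 px (roughly 5 mm), so that check can't by itself confirm the 4 mm limit. The arm never went near that clamp except to pass high over it.

**Robot:** it ended with the wrist force near zero and the fingers open, about 165 mm above where it had held the wrench. No check failed. The networks also reported the purple and turquoise look-alikes as the gear, which I ruled out from the pictures.

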